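# Push the spindle row home on the feed rail and bolt it in

### The arm

A 6-joint arm with a two-finger parallel gripper is mounted at the origin on a cart in front of the work surface, level with it; the furniture and walls round the work are solid. World frame = base frame: x ahead of the robot, y to its left, z up, the work surface at z = 0. Lengths are in m, angles in degrees, forces in N, time in s.
With the tool pointing down it reaches from about 0.35 to 0.875 m from the base axis. Payload 4.2 kg.
Tool frame: the origin (TCP) lies at the very end of the fingers, on their centre line; the grasp point (between the pads) lies 19 mm behind it (r.grip_point_offset is the distance from the TCP to the grasp point, in m); z points along the fingers, y is the line along which they close (so a half turn about z gives the same grasp; the last joint's range is limited). The gripper opens to 87 mm and grips with 3 to 60 N. Pads are 19 mm wide; open, the fingers measure 117 mm over their backs; the gripper's body (75 mm by 190 mm) begins 51 mm behind the grasp point.
Start: joints at [-49.068, 22.042, 0.453, 0, -68.411, -14.817], TCP at [0.275, -0.561, 0.223] pointing down, gripper open.
Joint ranges: [-179.83, 179.83], [-69.29, 118.12], [-61.27, 80.66], [-181.25, 117.63], [-171.15, -9.14], [-177.46, 177.46]. Speed limits (degrees/s): [159.86, 159.86, 180, 180, 180, 180].

### API

Orientations are given as a 3x3 rotation matrix whose columns are the frame's x, y, z axes.
In Python, from station import r gives the robot as it stands.
- The arm moves only by the tool move_arm, never from a script. Its argument "series" is a list of rows, each a list of 3 entries, a list of its own where there are three numbers: the turn, a rotation vector about the tool's x, y, z as a fraction of full scale, then the shift along the tool's x, y, z as a fraction of full scale, then the opening, from 0 (shut) to 1 (fully open). A call has 1 to 12 rows; each row shifts and turns the commanded pose from where the row before left it, along the tool's axes as they then stand; what a row does not reach is not made up. Full scale, the value 1, is 0.5 m for a shift and 0.1 rad for a turn. A row lasts 1/10 s, in which the tool goes at most 50 mm and 8.59 degrees, less where a joint would pass 70% of its speed; a pose out of reach is approached as far as the arm can. A call with a number of a shift or a turn outside -1 to 1 is refused whole. A call with a gripper value outside its range is refused whole. The fingers move at their own pace and stop on an object; the grip force is fixed at half the most. Time passes only in rows, so rows that do not move let the fingers close. It gives the time, the measured TCP pose, the force, the opening and the grip force at its end, in the units of the state.
- r.sense(): the state, without advancing time (a new reading comes with each control period).
- r.capture(name): name is "scene" or "top" or "wrist"; returns a dict with "img" (384x512x3 uint8, red, green, blue), "fx", "fy", "cx", "cy" (pixels), "origin" and "orientation" of the camera in the world. Camera axes: x right, y up, looking along -z (the intrinsics and any distortion apply to the point x, -y, -z); pixel columns grow to the right and rows downward; lengths in m; the calibration is good to about 2 mm. A picture is of the moment at which its call begins. There is no depth.
- r.finish_job(): hands the job in; it is judged then, once.
Trained networks look in the newest picture that a camera, given by its name, has taken for a name from the list of things; names that differ only in an ending like _2 or _b are one class to them, and where a whole thing is asked for, a point or a joint stands for the part that bears it (a point fixed in the world has none). Each returns a list of dicts, best first, with "score" (0 to 1); they miss things now and then, are a little off and sometimes report something else, mostly with a low value. They report only what shows in the picture. A call takes as long as a camera call. They do not tell look-alikes from the thing itself.
- r.cut_out(target, camera): "pixels" (384x512 bool, what is visible of it) and "centre" ([column, row] in pixels, amid what is visible of it).
- r.pinpoint(target, camera): "centre" ([column, row] in pixels: a listed point, or the origin of a listed thing).
The state is a dict: "time_s": time; "joints": joint angles; "joint_velocities": joint speeds; "effort": joint torques, N m; "tcp_pos": TCP position; "ee_rot": TCP orientation; "wrist_force": force on the tool from outside, world axes, zero at the start; "moment": the same for the moment, N m; "gripper_width": opening from 0.0 (shut) to 1.0 (fully open); "gripper_force": force on a finger pad.
Only numpy, scipy, OpenCV 4.12 (cv2) and the standard library are available. Lean on these libraries where they do the work, as an engineer would, in place of code of your own. Each camera call takes 0.05 s, during which the arm holds its last target. There are 200 camera calls.

### The job

Slide the row of five spindles along the feed rail, pushing only on the back of the last one, until the row is closed up and the first spindle is hard against the end stop. Then push the keeper bolt at the side of the rail fully in behind the row so that it cannot slip back. Only push with the fingertips: do not pick up, knock or shove over anything, and leave the things lying around where they are.

Things in the scene. Friction and masses are not known exactly. Their poses are not given: they have to be found in the camera images.
- rail: Fixed aluminium feed rail, x -125 to +115 mm. Origin: on the bench under the channel's middle; +x to the end stop, z up. Channel between guide walls 86 mm wide (y -43 to +43), open above and at its back end. Spindles lie on two runner strips, tops at z = 12 mm; floor between the strips (y -20 to +20) z = 8 mm; wall tops z = 26 mm. The row, closed up against the stop, spans x = +5 to +93 mm.
- stop_face (a point): Middle of the end stop's flat face (rail x = +93 mm, z = 21 mm), which the first spindle shall touch. The stop's top is at z = 41 mm with its screws.
- spindle_1: Turned steel pedal spindle, 84 mm long and 17.6 mm across the collar, lying across the rail channel (acts as a 17.6 x 83 x 17.6 mm bar, 55 g). Origin: centre of its underside; x is along the rail as it lies, y along the spindle, z up. First of the row, nearest the end stop.
- spindle_2: Turned steel pedal spindle, 84 mm long and 17.6 mm across the collar, lying across the rail channel (acts as a 17.6 x 83 x 17.6 mm bar, 55 g). Origin: centre of its underside; x is along the rail as it lies, y along the spindle, z up. Second of the row.
- spindle_3: Turned steel pedal spindle, 84 mm long and 17.6 mm across the collar, lying across the rail channel (acts as a 17.6 x 83 x 17.6 mm bar, 55 g). Origin: centre of its underside; x is along the rail as it lies, y along the spindle, z up. Third of the row.
- spindle_4: Turned steel pedal spindle, 84 mm long and 17.6 mm across the collar, lying across the rail channel (acts as a 17.6 x 83 x 17.6 mm bar, 55 g). Origin: centre of its underside; x is along the rail as it lies, y along the spindle, z up. Fourth of the row.
- spindle_5: Turned steel pedal spindle, 84 mm long and 17.6 mm across the collar, lying across the rail channel (acts as a 17.6 x 83 x 17.6 mm bar, 55 g). Origin: centre of its underside; x is along the rail as it lies, y along the spindle, z up. Last of the row: push on its back, mid-length. At the start neighbours touch or nearly touch and the row is 43 to 83 mm short of the stop.
- keeper (a joint): Steel keeper bolt, flat bar 10 x 8 mm, sliding across the rail at rail x = -4 mm, z = 17 to 25 mm, through a dark guide on the wall at the rail's -y side. 0: drawn out; 0.030 m: fully in, nose 23 mm inside the channel, 4 mm behind the closed-up row. Moves to the rail's +y, about 2 N friction, stays where left; cannot go in while a spindle is in its way.
- keeper_tab (a point): Middle of the outer face of the keeper's upturned push tab (30 mm wide along the rail, 7 mm thick, z = 17 to 47 mm; this point z = 34 mm). Moves with the keeper; push it towards the rail's +y. Drawn out, this face is 107 mm from the channel's middle. The guide's top is at z = 34 mm.
- threadlock: Bystander: upright small red bottle with white nozzle, 22 x 27 x 92 mm, beside the rail on the keeper's side near the stop. Origin: centre of its underside.
- marker_pen: Bystander: marker pen lying on the bench, 13 x 134 x 13 mm, on the keeper's side near the back end. Origin: centre of its underside, y along the pen.
- hex_key: Bystander: black hex key lying on the bench behind the open end of the rail, 34 x 99 x 9 mm. Origin: centre of its underside.
Things that resemble listed ones, but are neither listed nor needed, are in the scene too. Leave any green look-alike of the spindle_5 alone.

How it is judged:
By the outcome, as a careful person would: the job done as asked, in the order asked, and still so for the second after the job is handed in, with the robot touching nothing.
It also fails if it takes over 40 s, if anything falls off the work surface, if the arm or the gripper's body presses on something with over 40 N, if the wrist force passes 120 N, or if a joint passes its speed limit or range.

## Working session

There is one attempt and no reset: what is moved stays moved. The work goes in short steps, Python scripts to look and compute and a tool call to move; the robot and the scene stay as the last step left them, time stands still between calls to the robot, and variables do not carry over. Pictures are saved under pics/ and viewed, at most 10 in all, crops included, and the job is handed in when it is done.

Besides the shell and the picture viewer there is one more tool, called after "Call:" in YAML: its name, and indented under it one key for each argument. move_arm: Moves the arm, as the interface text tells. Its arguments: {"type":"object","properties":{"series":{"type":"array"}},"required":["series"]}

```bash
mkdir -p pics
cat > h.py <<'E'
import numpy as np, cv2
from station import r
def ray(c,uv):
    d=np.array([(uv[0]-c['cx'])/c['fx'],-(uv[1]-c['cy'])/c['fy'],-1.0])
    return np.array(c['origin']),np.array(c['orientation'])@d
def at_z(c,uv,z):
    o,d=ray(c,uv); return o+d*(z-o[2])/d[2]
def proj(c,p):
    q=np.array(c['orientation']).T@(np.array(p)-c['origin'])
    return np.array([c['cx']-c['fx']*q[0]/q[2], c['cy']+c['fy']*q[1]/q[2]])
E
python3 - <<'E'
from h import *
ims=[]
for n in ["top","scene"]:
    c=r.capture(n); cv2.imwrite(f"pics/{n}0.png",cv2.resize(c['img'][:,:,::-1],(800,600),interpolation=cv2.INTER_CUBIC))
    print(n,{k:np.round(v,3).tolist() for k,v in c.items() if k!='img'}, [k for k in c])
    for t,z in [("stop_face",.021),("spindle_5",.012),("keeper_tab",.034),("rail",0),("threadlock",0),("marker_pen",0),("hex_key",0)]:
        for d in r.pinpoint(t,n)[:7]: print(t,round(d['score'],2),np.round(d['centre'],1),np.round(at_z(c,d['centre'],z),4))
print(r.sense()['time_s'],np.round(r.sense()['ee_rot'],3).tolist())
E
```

```text
top {'fx': 498.289, 'fy': 498.289, 'cx': 252.366, 'cy': 186.151, 'origin': [0.412, -0.246, 1.01], 'orientation': [[0.014, 0.984, -0.175], [-1.0, 0.012, -0.012], [-0.01, 0.175, 0.984]]} ['img', 'fx', 'fy', 'cx', 'cy', 'origin', 'orientation']
stop_face 0.83 [148.1 206.5] [ 0.5439 -0.0252  0.021 ]
stop_face 0.33 [206.7 211.2] [ 0.536  -0.1431  0.021 ]
spindle_5 0.78 [191.  212.8] [ 0.5335 -0.1106  0.012 ]
spindle_5 0.67 [196.6 207.9] [ 0.5436 -0.1216  0.012 ]
spindle_5 0.66 [206.7 212.6] [ 0.5343 -0.1423  0.012 ]
spindle_5 0.53 [181.7 214.6] [ 0.5296 -0.0919  0.012 ]
spindle_5 0.51 [218.  211.4] [ 0.537 -0.165  0.012]
spindle_5 0.49 [360.  191.4] [ 0.5816 -0.4518  0.012 ]
keeper_tab 0.75 [205.1 161.1] [ 0.6356 -0.1382  0.034 ]
keeper_tab 0.66 [267.3 149.1] [ 0.6619 -0.2629  0.034 ]
keeper_tab 0.41 [196.6 209.6] [ 0.5373 -0.1244  0.034 ]
keeper_tab 0.38 [214.6 211.6] [ 0.5338 -0.1601  0.034 ]
rail 0.89 [198.5 213.6] [ 0.5335 -0.1243  0.    ]
threadlock 0.79 [162.1 151.3] [ 0.6633 -0.0439  0.    ]
marker_pen 0.88 [268.  148.2] [ 0.6726 -0.2649  0.    ]
hex_key 0.82 [305.7 206.9] [ 0.5501
[... 171 characters left out ...]
 'orientation': [[0.816, 0.24, -0.526], [-0.578, 0.302, -0.758], [-0.023, 0.923, 0.385]]} ['img', 'fx', 'fy', 'cx', 'cy', 'origin', 'orientation']
stop_face 0.84 [200.7 186.5] [ 0.536 -0.033  0.021]
spindle_5 0.68 [335.6 264.6] [ 0.5655 -0.4675  0.012 ]
spindle_5 0.67 [217.8 199.9] [ 0.5391 -0.1118  0.012 ]
spindle_5 0.53 [223.  199.5] [ 0.5498 -0.1174  0.012 ]
spindle_5 0.52 [221.  200.7] [ 0.5428 -0.1204  0.012 ]
keeper_tab 0.67 [260.9 182.5] [ 0.6489 -0.1309  0.034 ]
rail 0.69 [220.  207.2] [ 0.5354 -0.1271  0.    ]
marker_pen 0.77 [304.4 210.8] [ 0.6755 -0.2607  0.    ]
hex_key 0.63 [282.2 247.9] [ 0.5393 -0.3551  0.    ]
0.8 [[-0.898, -0.44, -0.0], [-0.44, 0.898, 0.0], [0.0, 0.0, -1.0]]
```

View pics/top0.png

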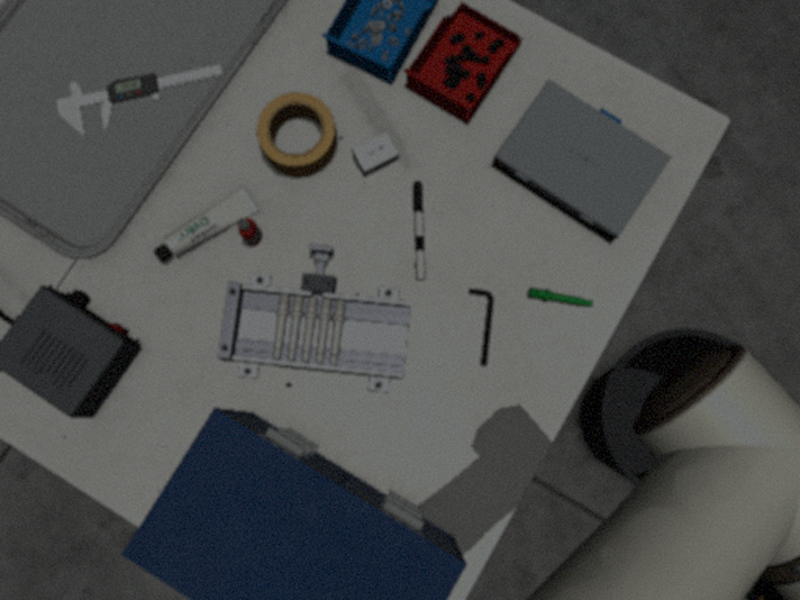

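View pics/scene0.png

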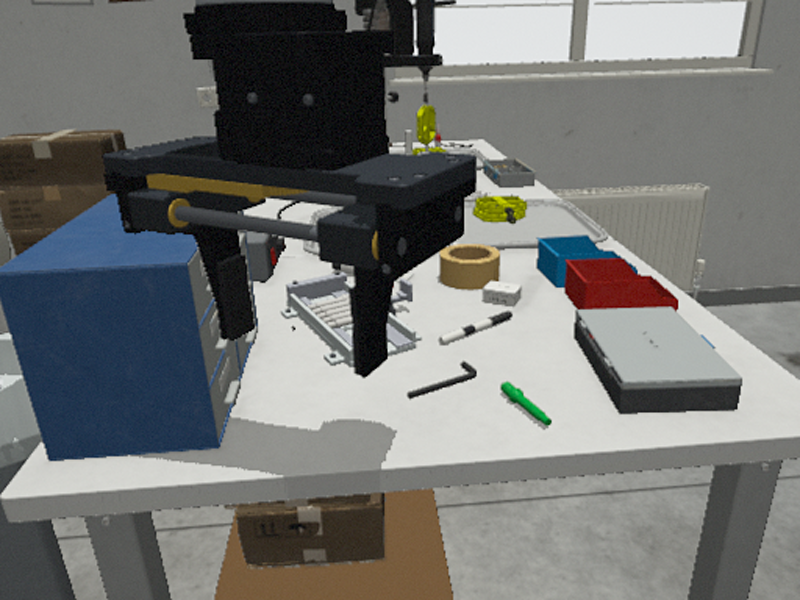

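The top view shows the rail at about (315,325) in the 800x600 picture. The stop is at its left end (230,320), and the row of five steel spindles runs from (282,325) to (338,330). The keeper and tab are above it at (320,265). The candidates for spindle_5 are:
- the five steel bars at x≈282, 296, 310, 324 and 338, y≈328
- the green look-alike on the bench at (560,297)

I choose the rightmost steel bar, (338,328), which is last in the row. The scene view is mostly blocked by the gripper. A blue cabinet stands close by on the rail's +y side.

Run:
```python
from h import *
from scipy.optimize import least_squares
fs=[r.capture("top")for _ in range(6)]; c=fs[0]
im=np.mean([f['img'].astype(float) for f in fs],0)
k=im[165:255,130:270]; k=np.clip((k)*1.4,0,255).astype(np.uint8)
cv2.imwrite("pics/crop1.png",cv2.resize(k[:,:,::-1],(784,504),interpolation=cv2.INTER_CUBIC))
s=None
c2=r.capture("scene")
for uv in [(139.5,286),(118,160)]: print('cab',np.round(at_z(c2,uv,0),3))
for z in (0,.1,.2,.25): print(z,[np.round(at_z(c,np.array(p)/1.5625,z)[:2],3).tolist() for p in [(220,410),(465,560),(125,552)]])
print([ (np.round(proj(c2,(x,y,z))*1.5625).tolist()) for x,y,z in [(0.4,-.3,0),(0.4,-.3,.2)]])
# rail pose guess projections
```

```text
cab [ 0.283 -0.307  0.   ]
cab [0.453 0.378 0.   ]
0 [[0.433, -0.012], [0.254, -0.326], [0.257, 0.098]]
0.1 [[0.431, -0.035], [0.27, -0.318], [0.272, 0.064]]
0.2 [[0.429, -0.058], [0.285, -0.31], [0.287, 0.03]]
0.25 [[0.428, -0.07], [0.293, -0.306], [0.295, 0.013]]
[[316.0, 406.0], [299.0, 240.0]]
```

View pics/crop1.png

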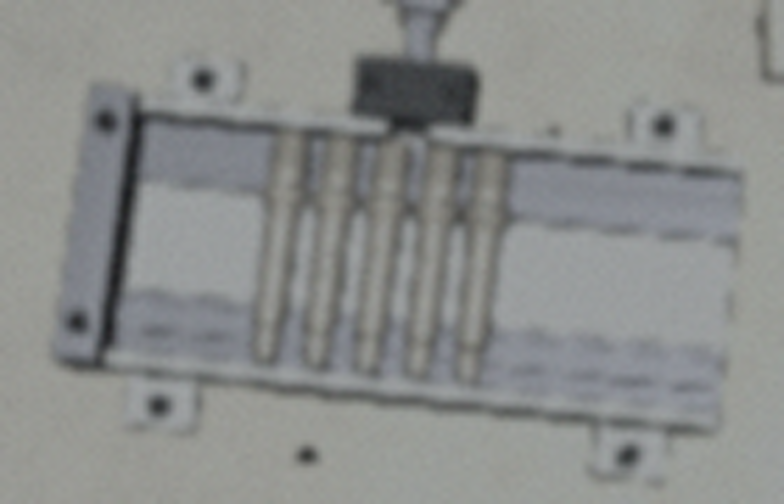

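The close crop shows the five steel bars, with the keeper guide above mid-rail. The last bar is at crop (480,260), which is top-camera pixel (216,211). The strip edges and stop edge are clear enough to fit the rail pose.

```bash
cat >> h.py <<'E'
def R2W(q,p):
    x,y,a=q; X=np.array([np.sin(a),np.cos(a),0]); Y=np.array([-np.cos(a),np.sin(a),0])
    return np.array([x,y,0])+p[0]*X+p[1]*Y+np.array([0,0,p[2]])
def W2R(q,w):
    x,y,a=q; d=np.array(w)-[x,y,0]
    return np.array([d[0]*np.sin(a)+d[1]*np.cos(a), -d[0]*np.cos(a)+d[1]*np.sin(a), d[2]])
E
python3 - <<'E'
from h import *
from scipy.optimize import least_squares
c=r.capture("top")
px=lambda p:(p[0]/5.6+130-.4,p[1]/5.6+165-.4)
obs=[((130,115),.041,0,.093),((100,345),.041,0,.093),((741,172),.026,0,-.125),((716,428),.026,0,-.125),((733,290),.008,0,-.125),
((145,183),.012,1,-.02),((440,211),.012,1,-.02),((735,238),.012,1,-.02),((125,292),.009,1,.02),((725,350),.009,1,.02)]
f=lambda q:[W2R(q,at_z(c,px(p),z))[i]-v for p,z,i,v in obs]
s=least_squares(f,[.5335,-.1243,.1]); q=s.x
print(np.round(q,4),np.degrees(q[2]),np.round(np.array(s.fun)*1e3,1))
for n,p,z in [("sp5a",(487,160),.0296),("sp5b",(468,375),.0296),("sp5mid back",(492,260),.021),("sp1",(272,250),.0296),("guide",(415,95),.034)]:
    print(n,np.round(W2R(q,at_z(c,px(p),z))*1e3,1))
print('tab',W2R(q,at_z(c,(205.1,161.1),.034)),'bottle',W2R(q,[.6633,-.0439,0]),'pen',W2R(q,[.6726,-.2649,0]),'hex',W2R(q,[.55,-.343,0]))
print('cab corner',[W2R(q,[.43,y,.2]) for y in(-.035,-.058)],W2R(q,[.285,-.31,.2]))
for p in [(-.11,0,.1),(-.11,0,.018),(-.0045,0,.018)]: print(p,R2W(q,p).round(4))
np.save('q.npy',q); print(r.sense()['time_s'])
E
```

```text
[ 0.5369 -0.1258  0.0821] 4.70175513860446 [-0.5 -0.8  0.7  1.  -0.4  0.1  0.1 -0.2 -0.1  0.1]
sp5a [-33.9 -37.3  29.6]
sp5b [-35.6  39.4  29.6]
sp5mid back [-38.8  -2.9  21. ]
sp1 [38.5  2.  29.6]
guide [ -6.2 -57.5  34. ]
tab [-0.00426217 -0.09937531  0.034     ] bottle [ 0.09196492 -0.11922461  0.        ] pen [-0.12752908 -0.14660848  0.        ] hex [-0.21541567 -0.03082282  0.        ]
cab corner [array([0.08171159, 0.11401983, 0.2       ]), array([0.05878899, 0.11213454, 0.2       ])] [-0.20424851  0.2359904   0.2       ]
(-0.11, 0, 0.1) [ 0.5279 -0.2354  0.1   ]
(-0.11, 0, 0.018) [ 0.5279 -0.2354  0.018 ]
(-0.0045, 0, 0.018) [ 0.5366 -0.1303  0.018 ]
1.2
```

Call:
move_arm:
  series:
    - [[0, 0, -1], [0, 0, 0], 0]
    - [[0, 0, -1], [0, 0, 0], 0]
    - [[0, 0, -1], [0, 0, 0], 0]
    - [[0, 0, -1], [0, 0, 0], 0]
    - [[0, 0, -1], [0, 0, 0], 0]
    - [[0, 0, -1], [0, 0, 0], 0]
    - [[0, 0, -1], [0, 0, 0], 0]
    - [[0, 0, -1], [0, 0, 0], 0]
    - [[0, 0, -1], [0, 0, 0], 0]
    - [[0, 0, -1], [0, 0, 0], 0]
    - [[0, 0, -0.33], [0, 0, 0], 0]
    - [[0, 0, 0], [0, 0, 0], 0]

```text
time_s: 2.4
tcp_pos: [0.2751, -0.5612, 0.2225]
ee_rot: [[-0.082, -0.997, -0.0], [-0.997, 0.082, 0.0], [-0.0, 0.0, -1.0]]
wrist_force: [-1.0, -1.5, 0.4]
gripper_width: 0.032
gripper_force: 0.0
```

Call:
move_arm:
  series:
    - [[0, 0, 0], [-0.076, -0.056, 0], 0]
    - [[0, 0, 0], [-0.076, -0.056, 0], 0]
    - [[0, 0, 0], [-0.076, -0.056, 0], 0]
    - [[0, 0, 0], [-0.076, -0.056, 0], 0]
    - [[0, 0, 0], [-0.076, -0.056, 0], 0]
    - [[0, 0, 0], [-0.076, -0.056, 0], 0]
    - [[0, 0, 0], [-0.076, -0.056, 0], 0]
    - [[0, 0, 0], [-0.076, -0.056, 0], 0]
    - [[0, 0, 0], [0, 0, 0], 0]
    - [[0, 0, 0], [0, 0, 0], 0]

```text
time_s: 3.4
tcp_pos: [0.5238, -0.2755, 0.2224]
ee_rot: [[-0.08, -0.997, -0.0], [-0.997, 0.08, 0.0], [0.0, 0.001, -1.0]]
wrist_force: [-0.4, -0.2, 0.5]
gripper_width: 0.005
gripper_force: 0.0
```

Run:
```python
from h import *
q=np.load('q.npy'); s=r.sense(); print(W2R(q,s['tcp_pos']).round(4),s['joints'])
for n in ("wrist","scene"):
    c=r.capture(n); v=cv2.resize(c['img'][:,:,::-1],(800,600),interpolation=cv2.INTER_CUBIC)
    print(n,W2R(q,c['origin']).round(3))
    for p in [(.093,-.04,.041),(.093,.04,.041),(-.125,-.043,.026),(-.125,.043,.026),(-.004,-.107,.034),(-.125,-.02,.012),(-.125,.02,.012),(.093,0,.021)]:
        uv=proj(c,R2W(q,p)); 
        if 0<=uv[0]<512 and 0<=uv[1]<384: cv2.circle(v,tuple(int(t*1.5625) for t in uv),3,(0,0,255),1)
    for t,z in [("keeper_tab",.034),("stop_face",.021)]:
        for d in r.pinpoint(t,n)[:2]: print(t,round(d['score'],2),np.round(d['centre']),W2R(q,at_z(c,d['centre'],z)).round(4))
    cv2.imwrite(f"pics/{n}1.png",v)
```

```text
[-0.1503  0.0008  0.2224] [-1.20785149e+01  1.88448126e+01 -4.39135725e+00  4.09958248e-03
 -6.67922664e+01  7.47428166e+00]
wrist [-0.234  0.001  0.383]
stop_face 0.88 [257. 336.] [0.0978 0.0019 0.021 ]
scene [-0.767  0.33   0.391]
keeper_tab 0.65 [261. 183.] [ 1.0e-04 -1.1e-01  3.4e-02]
stop_face 0.94 [203. 184.] [ 0.1041 -0.0022  0.021 ]
```

View pics/wrist1.png

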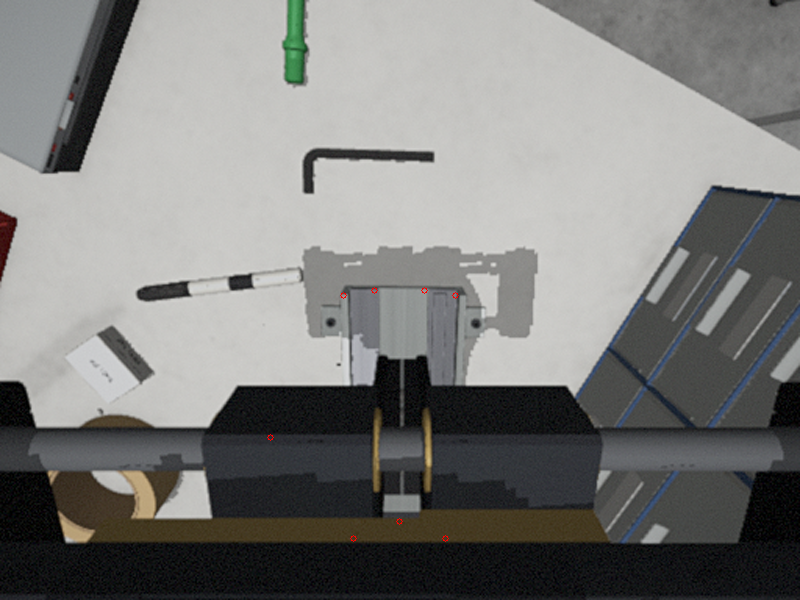

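The wrist view is from behind the rail: its open back end is at (400,290), and the hex key at (365,155) and pen at (220,283) are clear of the path. The predicted red marks agree sideways and are off by a few mm along the rail. Next I lower into the channel behind the row.

Call:
move_arm:
  series:
    - [[0, 0, 0], [-0.02, 0, 0.08], 0]
    - [[0, 0, 0], [-0.02, 0, 0.08], 0]
    - [[0, 0, 0], [-0.02, 0, 0.08], 0]
    - [[0, 0, 0], [-0.02, -0.0015, 0.08], 0]
    - [[0, 0, 0], [-0.02, 0, 0.06], 0]
    - [[0, 0, 0], [0, 0, 0.032], 0]
    - [[0, 0, 0], [0, 0, 0], 0]
    - [[0, 0, 0], [0, 0, 0], 0]

```text
time_s: 4.5
tcp_pos: [0.5284, -0.2275, 0.017]
ee_rot: [[-0.082, -0.997, 0.001], [-0.997, 0.082, -0.0], [0.0, -0.001, -1.0]]
wrist_force: [0.3, -0.1, 0.1]
gripper_width: 0.008
gripper_force: 0.0
```

Run:
```python
from h import *
q=np.load('q.npy'); s=r.sense(); print(W2R(q,s['tcp_pos']).round(4),s['wrist_force'])
c=r.capture("top"); k=np.clip(c['img'][120:260,110:310]*1.4,0,255).astype(np.uint8)
cv2.imwrite("pics/t2.png",cv2.resize(k[:,:,::-1],(800,560),interpolation=cv2.INTER_CUBIC))
c=r.capture("scene"); k=c['img'][110:300,120:380]
cv2.imwrite("pics/s2.png",cv2.resize(k[:,:,::-1],(780,570),interpolation=cv2.INTER_CUBIC))
```

```text
[-1.021e-01  1.000e-04  1.700e-02] [ 0.26994291 -0.13949908  0.06866334]
```

View pics/s2.png

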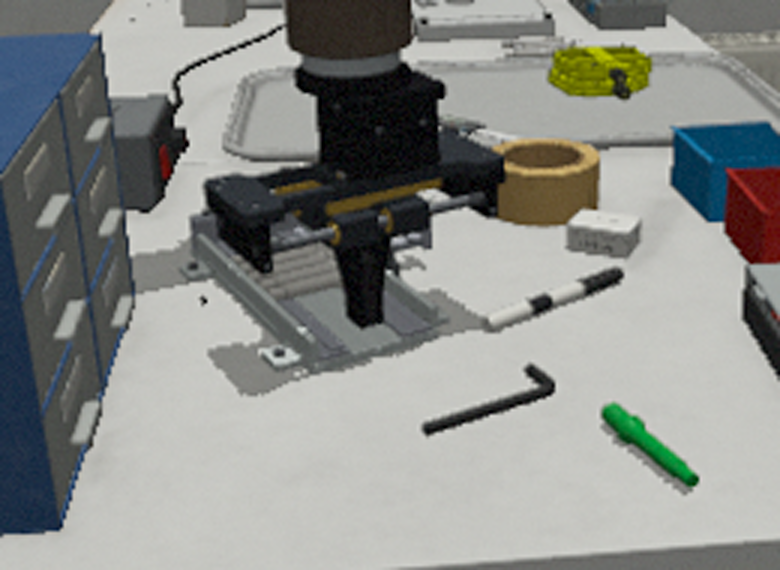

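The fingertips stand in the channel at crop (365,320), behind the row at (320,270), clear of the walls, cabinet, pen and hex key. I start pushing slowly.

Call:
move_arm:
  series:
    - [[0, 0, 0], [-0.02, 0, 0], 0]
    - [[0, 0, 0], [-0.02, 0, 0], 0]
    - [[0, 0, 0], [-0.02, 0, 0], 0]
    - [[0, 0, 0], [-0.016, 0, 0], 0]
    - [[0, 0, 0], [-0.008, 0, 0], 0]
    - [[0, 0, 0], [-0.008, 0, 0], 0]
    - [[0, 0, 0], [-0.008, 0, 0], 0]
    - [[0, 0, 0], [-0.008, 0, 0], 0]
    - [[0, 0, 0], [-0.008, 0, 0], 0]
    - [[0, 0, 0], [-0.008, 0, 0], 0]
    - [[0, 0, 0], [-0.008, 0, 0], 0]
    - [[0, 0, 0], [-0.008, 0, 0], 0]

```text
time_s: 5.8
tcp_pos: [0.5339, -0.1568, 0.0166]
ee_rot: [[-0.082, -0.997, 0.0], [-0.997, 0.082, -0.0], [0.0, -0.0, -1.0]]
wrist_force: [0.7, -1.9, 1.1]
gripper_width: 0.005
gripper_force: 1.2
```

Call:
move_arm:
  series:
    - [[0, 0, 0], [-0.008, 0, 0], 0]
    - [[0, 0, 0], [-0.008, 0, 0], 0]
    - [[0, 0, 0], [-0.006, 0, 0], 0]
    - [[0, 0, 0], [-0.006, 0, 0], 0]
    - [[0, 0, 0], [0, 0, 0], 0]

```text
time_s: 6.3
tcp_pos: [0.535, -0.1425, 0.0165]
ee_rot: [[-0.082, -0.997, 0.0], [-0.997, 0.082, 0.0], [-0.0, -0.0, -1.0]]
wrist_force: [-0.2, -0.8, -1.1]
gripper_width: 0.005
gripper_force: 0.0
```

Run:
```python
from h import *
q=np.load('q.npy'); s=r.sense(); print(W2R(q,s['tcp_pos']).round(4),s['wrist_force'])
```

```text
[-0.0168  0.0005  0.0165] [-0.24820938 -0.75816223 -1.12107763]
```

Call:
move_arm:
  series:
    - [[0, 0, 0], [-0.004, 0, 0], 0]
    - [[0, 0, 0], [-0.004, 0, 0], 0]
    - [[0, 0, 0], [-0.004, 0, 0], 0]
    - [[0, 0, 0], [-0.004, 0, 0], 0]

```text
time_s: 6.7
tcp_pos: [0.5355, -0.1349, 0.0165]
ee_rot: [[-0.082, -0.997, -0.0], [-0.997, 0.082, 0.0], [-0.0, 0.0, -1.0]]
wrist_force: [-0.0, -0.9, 0.1]
gripper_width: 0.004
gripper_force: 0.9
```

Call:
move_arm:
  series:
    - [[0, 0, 0], [-0.003, 0, 0], 0]
    - [[0, 0, 0], [-0.002, 0, 0], 0]

```text
time_s: 6.9
tcp_pos: [0.5357, -0.1324, 0.0165]
ee_rot: [[-0.082, -0.997, -0.0], [-0.997, 0.082, 0.0], [-0.0, 0.0, -1.0]]
wrist_force: [-0.9, -2.2, -1.0]
gripper_width: 0.006
gripper_force: 0.8
```

Call:
move_arm:
  series:
    - [[0, 0, 0], [-0.002, 0, 0], 0]
    - [[0, 0, 0], [-0.001, 0, 0], 0]

```text
time_s: 7.1
tcp_pos: [0.5351, -0.1318, 0.0164]
ee_rot: [[-0.082, -0.997, -0.002], [-0.997, 0.082, -0.001], [0.001, 0.002, -1.0]]
wrist_force: [-1.5, -7.8, 0.9]
gripper_width: 0.006
gripper_force: 3.7
```

Call:
move_arm:
  series:
    - [[0, 0, 0], [-0.002, 0, 0], 0]
    - [[0, 0, 0], [0, 0, 0], 0]

```text
time_s: 7.3
tcp_pos: [0.5352, -0.1317, 0.0165]
ee_rot: [[-0.082, -0.997, -0.002], [-0.997, 0.082, -0.002], [0.002, 0.002, -1.0]]
wrist_force: [-1.1, -10.0, -0.5]
gripper_width: 0.005
gripper_force: 4.9
```

Run:
```python
from h import *
q=np.load('q.npy'); s=r.sense(); print(W2R(q,s['tcp_pos']).round(4),s['wrist_force'],s['time_s'])
fs=[r.capture("top")for _ in range(4)]; c=fs[0]; im=np.mean([f['img'].astype(float) for f in fs],0)
k=np.clip(im[135:255,130:270]*1.4,0,255).astype(np.uint8)
cv2.imwrite("pics/t3.png",cv2.resize(k[:,:,::-1],(700,600),interpolation=cv2.INTER_CUBIC))
```

```text
[-0.0061  0.0013  0.0165] [-1.06601754 -9.97864052 -0.51997278] 7.3
```

View pics/t3.png

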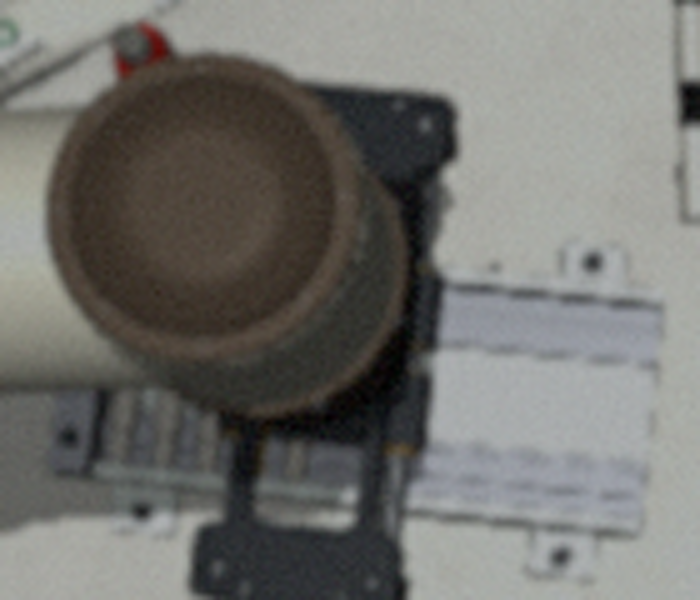

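The first spindle sits right beside the stop at crop (115,430). The push force rose to 10 N with no further movement, so the row is hard against the stop. I back off, raise the tool and go across to the outside of the keeper tab.

Call:
move_arm:
  series:
    - [[0, 0, 0], [0.01, 0, 0], 0]
    - [[0, 0, 0], [0.03, 0, 0], 0]
    - [[0, 0, 0], [0.04, 0, 0], 0]
    - [[0, 0, 0], [0, 0, -0.07], 0]
    - [[0, 0, 0], [0, 0, -0.07], 0]
    - [[0, 0, 0], [0, 0, -0.07], 0]
    - [[0, 0, 0], [-0.02, -0.08, 0], 0]
    - [[0, 0, 0], [-0.02, -0.08, 0], 0]
    - [[0, 0, 0], [-0.02, -0.08, 0], 0]
    - [[0, 0, 0], [-0.02, -0.06, 0], 0]
    - [[0, 0, 0], [0, 0, 0], 0]
    - [[0, 0, 0], [0, 0, 0], 0]

```text
time_s: 8.7
tcp_pos: [0.6853, -0.1424, 0.1204]
ee_rot: [[-0.082, -0.997, -0.002], [-0.997, 0.082, 0.001], [-0.001, 0.002, -1.0]]
wrist_force: [0.8, 0.1, 0.1]
gripper_width: 0.007
gripper_force: 0.0
```

Run:
```python
from h import *
q=np.load('q.npy'); s=r.sense(); print(W2R(q,s['tcp_pos']).round(4),s['wrist_force'],s['time_s'])
fs=[r.capture("top")for _ in range(4)]; c=fs[0]; im=np.mean([f['img'].astype(float) for f in fs],0)
k=np.clip(im[135:255,130:270]*1.4,0,255).astype(np.uint8)
v=cv2.resize(k[:,:,::-1],(700,600),interpolation=cv2.INTER_CUBIC)
for p in [(.093,.03,.041),(.005,.03,.021),(-.004,-.107,.034),(-.004,-.107,.047)]:
    u=(proj(c,R2W(q,p))-[130,135])*5; cv2.circle(v,tuple(int(t) for t in u),3,(0,0,255),1)
cv2.imwrite("pics/t4.png",v)
```

```text
[-0.0044 -0.1493  0.1204] [0.81367852 0.13520643 0.08305964] 8.7
```

View pics/t4.png

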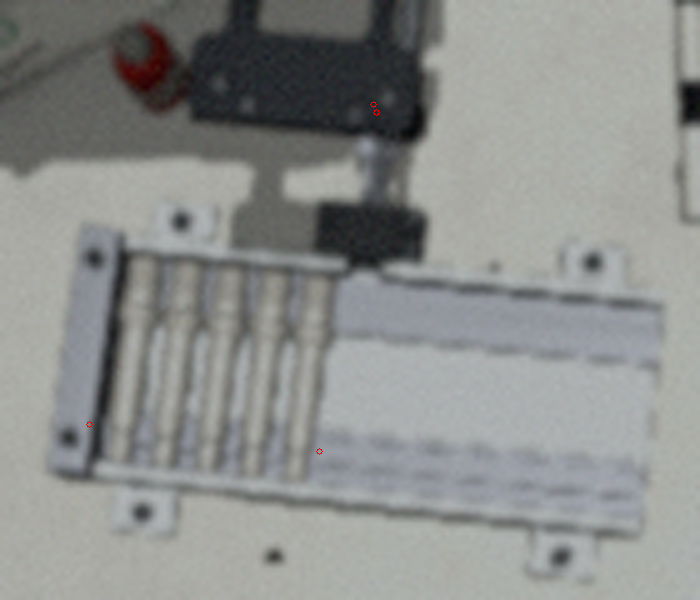

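The row is closed up, with spindle 1 against the stop at (125,330) and spindle 5 at (310,370), clear of the keeper slot at (365,265). I lower outside the tab and push the keeper.

Call:
move_arm:
  series:
    - [[0, 0, 0], [0, 0, 0.08], 0]
    - [[0, 0, 0], [0, 0, 0.07], 0]
    - [[0, 0, 0], [0, 0, 0.034], 0]
    - [[0, 0, 0], [0, 0.02, 0], 0]
    - [[0, 0, 0], [0, 0.016, 0], 0]
    - [[0, 0, 0], [0, 0.01, 0], 0]
    - [[0, 0, 0], [0, 0.01, 0], 0]
    - [[0, 0, 0], [0, 0.01, 0], 0]
    - [[0, 0, 0], [0, 0.01, 0], 0]

```text
time_s: 9.8
tcp_pos: [0.6484, -0.1393, 0.0307]
ee_rot: [[-0.082, -0.997, 0.003], [-0.997, 0.082, -0.0], [-0.0, -0.003, -1.0]]
wrist_force: [2.1, -0.1, 0.5]
gripper_width: 0.002
gripper_force: 1.0
```

Call:
move_arm:
  series:
    - [[0, 0, 0], [0, 0.01, 0], 0]
    - [[0, 0, 0], [0, 0.008, 0], 0]
    - [[0, 0, 0], [0, 0.006, 0], 0]
    - [[0, 0, 0], [0, 0.004, 0], 0]

```text
time_s: 10.2
tcp_pos: [0.6339, -0.1381, 0.0298]
ee_rot: [[-0.082, -0.997, 0.001], [-0.997, 0.082, -0.0], [0.0, -0.001, -1.0]]
wrist_force: [2.5, 0.5, 0.9]
gripper_width: 0.003
gripper_force: 1.0
```

Run:
```python
from h import *
q=np.load('q.npy'); s=r.sense(); print(W2R(q,s['tcp_pos']).round(4),s['wrist_force'],s['time_s'])
```

```text
[-0.0043 -0.0977  0.0298] [2.4863978  0.46137897 0.88791104] 10.2
```

Force is 2.5 N and the bolt is sliding. About 6 mm is left.

Call:
move_arm:
  series:
    - [[0, 0, 0], [0, 0.004, 0], 0]
    - [[0, 0, 0], [0, 0.004, 0], 0]

```text
time_s: 10.4
tcp_pos: [0.6298, -0.1378, 0.0295]
ee_rot: [[-0.082, -0.997, 0.0], [-0.997, 0.082, -0.0], [-0.0, -0.0, -1.0]]
wrist_force: [2.2, -0.0, 1.2]
gripper_width: 0.009
gripper_force: 1.0
```

Call:
move_arm:
  series:
    - [[0, 0, 0], [0, 0.003, 0], 0]
    - [[0, 0, 0], [0, 0.002, 0], 0]

```text
time_s: 10.6
tcp_pos: [0.6271, -0.1375, 0.0295]
ee_rot: [[-0.082, -0.997, -0.0], [-0.997, 0.082, 0.0], [-0.0, 0.0, -1.0]]
wrist_force: [2.8, 0.6, 1.3]
gripper_width: 0.004
gripper_force: 1.0
```

Call:
move_arm:
  series:
    - [[0, 0, 0], [0, 0.002, 0], 0]
    - [[0, 0, 0], [0, 0.001, 0], 0]

```text
time_s: 10.8
tcp_pos: [0.6256, -0.1374, 0.0295]
ee_rot: [[-0.082, -0.997, -0.0], [-0.997, 0.082, 0.0], [-0.0, 0.0, -1.0]]
wrist_force: [2.2, 0.7, 1.6]
gripper_width: 0.006
gripper_force: 1.0
```

Call:
move_arm:
  series:
    - [[0, 0, 0], [0, 0.002, 0], 0]
    - [[0, 0, 0], [0, 0.002, 0], 0]

```text
time_s: 11.0
tcp_pos: [0.6237, -0.1372, 0.0295]
ee_rot: [[-0.082, -0.997, -0.0], [-0.997, 0.082, 0.0], [-0.0, 0.0, -1.0]]
wrist_force: [1.9, 1.0, 1.7]
gripper_width: 0.004
gripper_force: 1.0
```

Call:
move_arm:
  series:
    - [[0, 0, 0], [0, 0.002, 0], 0]
    - [[0, 0, 0], [0, 0.002, 0], 0]

```text
time_s: 11.2
tcp_pos: [0.6217, -0.137, 0.0295]
ee_rot: [[-0.082, -0.997, -0.0], [-0.997, 0.082, 0.0], [-0.0, 0.0, -1.0]]
wrist_force: [2.4, 0.5, 0.9]
gripper_width: 0.007
gripper_force: 1.0
```

Call:
move_arm:
  series:
    - [[0, 0, 0], [0, 0.002, 0], 0]
    - [[0, 0, 0], [0, 0, 0], 0]

```text
time_s: 11.4
tcp_pos: [0.6212, -0.137, 0.0296]
ee_rot: [[-0.082, -0.997, 0.001], [-0.997, 0.082, 0.0], [-0.0, -0.001, -1.0]]
wrist_force: [2.8, 0.4, -0.4]
gripper_width: 0.006
gripper_force: 1.7
```

Call:
move_arm:
  series:
    - [[0, 0, 0], [0, 0.003, 0], 0]
    - [[0, 0, 0], [0, 0.002, 0], 0]

```text
time_s: 11.6
tcp_pos: [0.6212, -0.137, 0.0297]
ee_rot: [[-0.081, -0.997, 0.007], [-0.997, 0.081, -0.0], [-0.0, -0.007, -1.0]]
wrist_force: [9.5, -1.4, -4.5]
gripper_width: 0.006
gripper_force: 4.7
```

Call:
move_arm:
  series:
    - [[0, 0, 0], [0, 0.002, 0], 0]
    - [[0, 0, 0], [0, 0, 0], 0]

```text
time_s: 11.8
tcp_pos: [0.6211, -0.137, 0.0297]
ee_rot: [[-0.081, -0.997, 0.009], [-0.997, 0.081, -0.001], [-0.0, -0.009, -1.0]]
wrist_force: [10.7, -0.7, -6.2]
gripper_width: 0.007
gripper_force: 5.0
```

The keeper is now against its end, with no motion at 10 N. I retreat outward, raise the tool and check.

Call:
move_arm:
  series:
    - [[0, 0, 0], [0, -0.01, 0], 0]
    - [[0, 0, 0], [0, -0.04, 0], 0]
    - [[0, 0, 0], [0, -0.06, 0], 0]
    - [[0, 0, 0], [0, 0, -0.08], 0]
    - [[0, 0, 0], [0, 0, -0.09], 0]
    - [[0, 0, 0], [0, 0, -0.09], 0]
    - [[0, 0, 0], [0.03, -0.06, 0], 0]
    - [[0, 0, 0], [0.04, 0, 0], 0]
    - [[0, 0, 0], [0, 0, 0], 0]
    - [[0, 0, 0], [0, 0, 0], 0]

```text
time_s: 12.8
tcp_pos: [0.697, -0.1791, 0.1577]
ee_rot: [[-0.083, -0.997, -0.005], [-0.997, 0.083, 0.001], [-0.0, 0.005, -1.0]]
wrist_force: [-0.3, -0.1, -0.3]
gripper_width: 0.001
gripper_force: 0.0
```

Run:
```python
from h import *
q=np.load('q.npy'); s=r.sense(); print(W2R(q,s['tcp_pos']).round(4),s['wrist_force'],s['time_s'])
fs=[r.capture("top")for _ in range(4)]; c=fs[0]; im=np.mean([f['img'].astype(float) for f in fs],0)
k=np.clip(im[135:255,130:270]*1.4,0,255).astype(np.uint8)
v=cv2.resize(k[:,:,::-1],(700,600),interpolation=cv2.INTER_CUBIC)
for p in [(-.004,-.077,.047),(-.004,-.020,.025)]:
    u=(proj(c,R2W(q,p))-[130,135])*5; cv2.circle(v,tuple(int(t) for t in u),3,(0,0,255),1)
cv2.imwrite("pics/t5.png",v)
```

```text
[-0.04   -0.1639  0.1577] [-0.26231301 -0.05787032 -0.25976428] 12.8
```

View pics/t5.png

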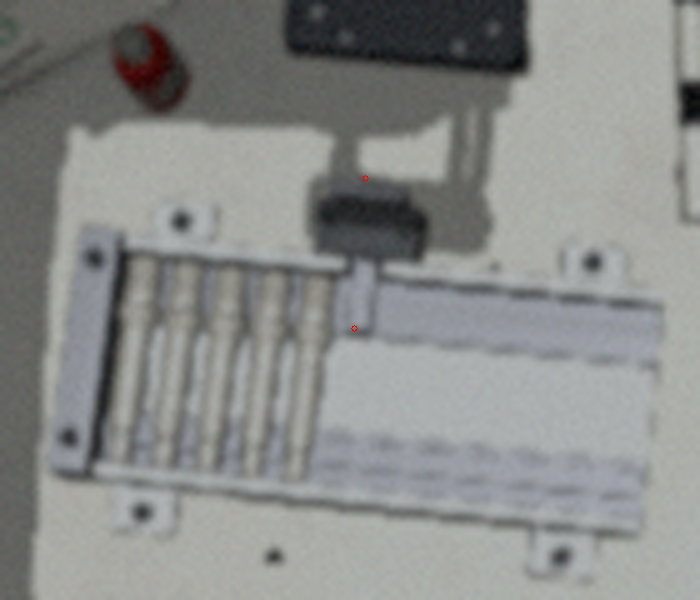

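The keeper nose reaches (360,330), matching the fully-in prediction of (354,328). The row is closed against the stop at (125,330), and the bottle and pen have not moved. I hand it in.

```bash
python3 -c "
from station import r
print(r.finish_job())"
```

```text
the job is handed in; nothing more can be done
None
```

The five spindles are closed up hard against the end stop, the keeper bolt is fully in behind them, and the job is handed in at about 13 s of robot time.

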